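Set up the lenses on the optical bench by size

TASK

Set up the optical bench for the beam demonstration: put the four loose lens mounts on the four black riders of the bench, one on each, so that the lenses step down in size from the largest next to the lamp to the smallest next to the screen. Stand each mount upright in the middle of its rider with the lens facing squarely along the bench, and do not let any mount topple.

Things in the scene. Friction and masses are not known exactly. Their poses are not given: they have to be found in the camera images.
- lens_72_center (a point): Largest lens in its mount, loose, 0.1-0.35 kg: upright dark ring, 72 mm outer diameter, 10 mm thick, on a stem on a light grey metal foot 52 x 42 x 10 mm (x, y, z). Point: centre of lens and ring, 56 mm above the foot's underside in all four; ring top 36 mm above it. z up, y along the optical axis (square to the ring's faces, grip across them from above), x in its plane.
- lens_60_center (a point): Second largest lens in its mount, loose, 0.1-0.35 kg: upright dark ring, 60 mm outer diameter, 10 mm thick, on a stem on a light grey metal foot 52 x 42 x 10 mm (x, y, z). Point: centre of lens and ring, 56 mm above the foot's underside in all four; ring top 30 mm above it. z up, y along the optical axis (square to the ring's faces, grip across them from above), x in its plane.
- lens_48_center (a point): Second smallest lens in its mount, loose, 0.1-0.35 kg: upright dark ring, 48 mm outer diameter, 10 mm thick, on a stem on a light grey metal foot 52 x 42 x 10 mm (x, y, z). Point: centre of lens and ring, 56 mm above the foot's underside in all four; ring top 24 mm above it. z up, y along the optical axis (square to the ring's faces, grip across them from above), x in its plane.
- lens_36_center (a point): Smallest lens in its mount, loose, 0.1-0.35 kg: upright dark ring, 36 mm outer diameter, 10 mm thick, on a stem on a light grey metal foot 52 x 42 x 10 mm (x, y, z). Point: centre of lens and ring, 56 mm above the foot's underside in all four; ring top 18 mm above it. z up, y along the optical axis (square to the ring's faces, grip across them from above), x in its plane.
- rider_a: One of four identical riders fixed on the bench: flat black platform 70 x 54 x 8 mm (x, y, z), top 45 mm above the table. Origin: centre of its top face; z up, y along the bench, x across. The four stand in a row between lamp and screen, 75 to 115 mm apart, their names in any order.
- rider_b: One of four identical riders fixed on the bench: flat black platform 70 x 54 x 8 mm (x, y, z), top 45 mm above the table. Origin: centre of its top face; z up, y along the bench, x across. The four stand in a row between lamp and screen, 75 to 115 mm apart, their names in any order.
- rider_c: One of four identical riders fixed on the bench: flat black platform 70 x 54 x 8 mm (x, y, z), top 45 mm above the table. Origin: centre of its top face; z up, y along the bench, x across. The four stand in a row between lamp and screen, 75 to 115 mm apart, their names in any order.
- rider_d: One of four identical riders fixed on the bench: flat black platform 70 x 54 x 8 mm (x, y, z), top 45 mm above the table. Origin: centre of its top face; z up, y along the bench, x across. The four stand in a row between lamp and screen, 75 to 115 mm apart, their names in any order.
- lamp: Lamp at one end of the bench: an upright black cylinder 58 mm in diameter with a round bright opening on both sides, its top 155 mm above the table. Origin: the centre of its underside, on the bench's centre line, 30 mm above the table; y runs along the bench. Fixed. It may be at either end.
- screen: Screen at the other end of the bench: an upright white plate 100 mm wide, 5 mm thick, on a small foot, its top 158 mm above the table. Origin: the centre of the underside of its foot, on the bench's centre line, 30 mm above the table; y runs along the bench. Fixed.

How it is judged (in metres and radians):
At the end, for the whole second after the job is handed in: Each lens mount stands released and at rest on its own rider, largest by the lamp and then in falling size to the smallest by the screen; each upright (within 0.1 rad), within 12 mm of its rider's centre, its foot down on the platform (5 mm), its optical axis along the bench within 0.2 rad (((horizontal distance between lens_72_center and rider_a below 0.012 m and z of lens_72_center in the frame of rider_a between 0.051 and 0.061 m) or (horizontal distance between lens_72_center and rider_b below 0.012 m and z of lens_72_center in the frame of rider_b between 0.051 and 0.061 m) or (horizontal distance between lens_72_center and rider_c below 0.012 m and z of lens_72_center in the frame of rider_c between 0.051 and 0.061 m) or (horizontal distance between lens_72_center and rider_d below 0.012 m and z of lens_72_center in the frame of rider_d between 0.051 and 0.061 m)) and horizontal distance between lens_72_center and lamp between 0.06 and 0.155 m and angle between each of lens_72_center, lens_60_center, lens_48_center, lens_36_center's own z axis and vertical below 0.1 rad and angle between the y axis of each of lens_72_center, lens_60_center, lens_48_center, lens_36_center and the y axis of rider_a, either way round below 0.2 rad and linear speed of each of lens_72, lens_60, lens_48, lens_36 below 0.02 m/s and angular speed of each of lens_72, lens_60, lens_48, lens_36 below 0.2 rad/s and ((horizontal distance between lens_60_center and rider_a below 0.012 m and z of lens_60_center in the frame of rider_a between 0.051 and 0.061 m) or (horizontal distance between lens_60_center and rider_b below 0.012 m and z of lens_60_center in the frame of rider_b between 0.051 and 0.061 m) or (horizontal distance between lens_60_center and rider_c below 0.012 m and z of lens_60_center in the frame of rider_c between 0.051 and 0.061 m) or (horizontal distance between lens_60_center and rider_d below 0.012 m and z of lens_60_center in the frame of rider_d between 0.051 and 0.061 m)) and horizontal distance between lens_60_center and lamp between 0.155 and 0.25 m and ((horizontal distance between lens_48_center and rider_a below 0.012 m and z of lens_48_center in the frame of rider_a between 0.051 and 0.061 m) or (horizontal distance between lens_48_center and rider_b below 0.012 m and z of lens_48_center in the frame of rider_b between 0.051 and 0.061 m) or (horizontal distance between lens_48_center and rider_c below 0.012 m and z of lens_48_center in the frame of rider_c between 0.051 and 0.061 m) or (horizontal distance between lens_48_center and rider_d below 0.012 m and z of lens_48_center in the frame of rider_d between 0.051 and 0.061 m)) and horizontal distance between lens_48_center and lamp between 0.25 and 0.345 m and ((horizontal distance between lens_36_center and rider_a below 0.012 m and z of lens_36_center in the frame of rider_a between 0.051 and 0.061 m) or (horizontal distance between lens_36_center and rider_b below 0.012 m and z of lens_36_center in the frame of rider_b between 0.051 and 0.061 m) or (horizontal distance between lens_36_center and rider_c below 0.012 m and z of lens_36_center in the frame of rider_c between 0.051 and 0.061 m) or (horizontal distance between lens_36_center and rider_d below 0.012 m and z of lens_36_center in the frame of rider_d between 0.051 and 0.061 m)) and horizontal distance between lens_36_center and lamp between 0.345 and 0.44 m); the robot touches nothing.
It fails at once if a lens mount is toppled (tilted more than 0.7 rad) (angle between any of lens_72_center, lens_60_center, lens_48_center, lens_36_center's own z axis and vertical above 0.7 rad).
It also fails if it takes over 96 s, if anything falls off the work surface, if the arm or the gripper's body presses on something with over 40 N, if the wrist force passes 120 N, or if a joint passes its speed limit or range.

ROBOT

A 6-joint arm with a two-finger parallel gripper is mounted at the origin on the work surface. World frame = base frame: x ahead of the robot, y to its left, z up, the work surface at z = 0. Lengths are in m, angles in degrees, forces in N, time in s.
With the tool pointing down it reaches from about 0.4 to 0.825 m from the base axis. Payload 7 kg.
Tool frame: the origin (TCP) lies at the very end of the fingers, on their centre line; the grasp point (between the pads) lies 19 mm behind it (r.grasp_offset is the z of the grasp point in the tool frame, in m); z points along the fingers, y is the direction in which the jaws open and shut (so a half turn about z gives the same grasp; the last joint's range is limited). The gripper opens to 88 mm and grips with 3 to 60 N. Pads are 19 mm wide; open, the fingers measure 130 mm over their backs; the gripper's body (78 mm by 193 mm) begins 47 mm behind the grasp point.
Start: joints at [87.955, 20.546, 0.682, 0, -70.136, -16.507], TCP at [0.215, 0.64, 0.227] pointing down, gripper open.
Joint ranges: [-176.03, 176.03], [-82.01, 121.73], [-58.28, 71.71], [-173.87, 95.51], [-174.79, -0.11], [-173.66, 173.66]. Speed limits (degrees/s): [136.94, 136.94, 172.46, 180, 180, 180].

INTERFACE

Orientations are given as [roll, pitch, yaw] about the fixed x, y, z axes, in that order (R = Rz(yaw) Ry(pitch) Rx(roll)).
In Python, from plant import r gives the robot as it stands.
- The arm moves only by the tool carry_out, never from a script. Its argument "plan" is a list of rows, each a list of 6 numbers: the shift along the world's x, y, z in m, then the turn, a rotation vector about the world's x, y, z in rad. In form: [[tx, ty, tz, wx, wy, wz], ...]. A call has 1 to 12 rows; each row shifts and turns the pose as measured when the row begins; what a row does not reach is not made up. A row lasts 1/12 s, in which the tool goes at most 41.7 mm and 7.16 degrees, less where a joint would pass 70% of its speed; a pose out of reach is approached as far as the arm can. A call with a gripper value outside its range is refused whole. "fingers" is the closure, from -1 (fully open) to 1 (shut), set as the call begins (left out, the last holds). The fingers move at their own pace and stop on an object; "force" is the grip in N (left out, the last holds). Time passes only in rows, so rows that do not move let the fingers close. It gives the time, the measured TCP pose, the force and the opening at its end, in the units of the state.
- r.get_state(): the state, without advancing time (a new reading comes with each control period).
- r.capture(name): name is "scene" or "top" or "wrist"; returns the picture (384x512x3 uint8, red, green, blue); there is no depth.
- r.camera_model(name): a dict with "fov_y" (degrees; the focal length in pixels is half the picture's height over the tangent of half this angle, whatever the lens; pixels are square), "cx", "cy" (the principal point, pixels), "k1" (the pictures are not rectified: a ray, as slopes to the right and down, at radius r is drawn at 1 + k1 r^2 times it, then the intrinsics apply), "R" (3x3) and "t" (3): a world point X has camera coordinates R X + t; the wrist camera has in their place "mount" (4x4, takes a point from camera to tool coordinates, whose origin is the TCP and whose axes are the flange's). Camera axes: x right, y down, z forward; pixel columns grow to the right and rows downward; lengths in m; the calibration is good to about 2 mm. A picture is of the moment at which its call begins: read the wrist's pose just before it. camera_model takes no time and is no camera call.
- r.close_job(): hands the job in, once; it reports no verdict.
The state is a dict: "time_s": time; "joints": joint angles; "qd": joint speeds; "joint_torque": joint torques, N m; "tcp_pos": TCP position; "eef_rot": TCP orientation; "contact_force": force on the tool from outside, world axes, zero at the start; "moment": the same for the moment, N m; "gripper_width": finger opening in m.
Only numpy, scipy, OpenCV 4.12 (cv2) and the standard library are available. Lean on these libraries where they do the work, as an engineer would, in place of code of your own. Each camera call takes 0.05 s, during which the arm holds its last target.

## Working session

There is one attempt and no reset: what is moved stays moved. The work goes in short steps, Python scripts to look and compute and a tool call to move; the robot and the scene stay as the last step left them, time stands still between calls to the robot, and variables do not carry over. Pictures are saved under pics/ and viewed, and the job is handed in when it is done.

Besides the shell and the picture viewer there is one more tool, called after "Request:" by a JSON object that holds its "op" and its "data", one argument or row to a line. carry_out: Moves the arm, as the interface text tells. Its arguments: {"type":"object","properties":{"plan":{"type":"array"},"fingers":{"type":"number"},"force":{"type":"number"}},"required":["plan"]}

```bash
ls; mkdir -p pics; python3 - <<'E'
from plant import r
import cv2,json
print(r.get_state()); print(r.grasp_offset)
for n in("scene","top","wrist"):
    print(n,r.camera_model(n)); cv2.imwrite(f"pics/{n}0.png",r.capture(n)[:,:,::-1])
E
```

```text
pics
{'time_s': 0.0, 'joints': array([ 8.79525219e+01,  2.05926590e+01,  6.34695726e-01, -2.20565808e-02,
       -7.01362450e+01, -1.65081364e+01]), 'qd': array([ 0.07276436,  0.08985706, -0.04340794, -0.10125614,  0.08565528,
       -0.01058791]), 'joint_torque': array([-3.04603818e-04, -5.82714272e+01,  2.93052453e+01,  6.99722573e+00,
        6.85457155e-03, -1.72159080e-04]), 'tcp_pos': array([0.21464605, 0.63944616, 0.22560979]), 'eef_rot': array([ 1.79903783e+02, -6.89246306e-03, -1.85631203e+01]), 'contact_force': array([ 0.27804343, -0.22005766,  0.37420107]), 'moment': array([0.0248024 , 0.00165688, 0.01940658]), 'gripper_width': 0.08744324370363248}
-0.0188
scene {'fov_y': 56.1165797432388, 'cx': 256.5324763973307, 'cy': 193.2446075576615, 'k1': -0.07864963401868622, 'R': array([[ 0.05503255,  0.99842478,  0.01092562],
       [ 0.75204767, -0.03424961, -0.65821825],
       [-0.65680721,  0.04444002, -0.75274788]]), 't': array([-0.05502156, -0.35115525,  1.19851633])}
top {'fov_y': 47.237641529241415, 'cx': 251.21858560735654, 'cy': 184.8135264471064, 'k1': -0.07456714394788436, 'R': array([[ 0.00870621, -0.99983866,  0.01571141],
       [-0.98975444, -0.01085555, -0.14236679],
       [ 0.14251438, -0.01431097, -0.98968927]]), 't': array([-0.01539792,  0.55959172,  1.01161406])}
wrist {'fov_y': 71.09293626952136, 'cx': 258.6064234015924, 'cy': 188.0324886505981, 'k1': -0.03936135694822958, 'mount': array([[-8.39315398e-04, -9.51081050e-01, -3.08940338e-01,
         8.47955808e-02],
       [ 9.99999498e-01, -6.29434457e-04, -7.79023532e-04,
        -4.39197261e-04],
       [ 5.46456824e-04, -3.08940837e-01,  9.51081101e-01,
        -1.58021168e-01],
       [ 0.00000000e+00,  0.00000000e+00,  0.00000000e+00,
         1.00000000e+00]])}
```

View pics/scene0.png

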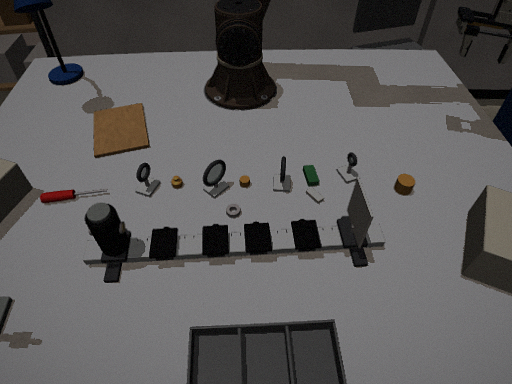

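View pics/top0.png

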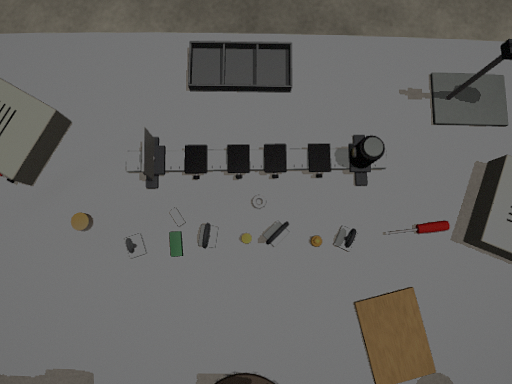

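View pics/wrist0.png

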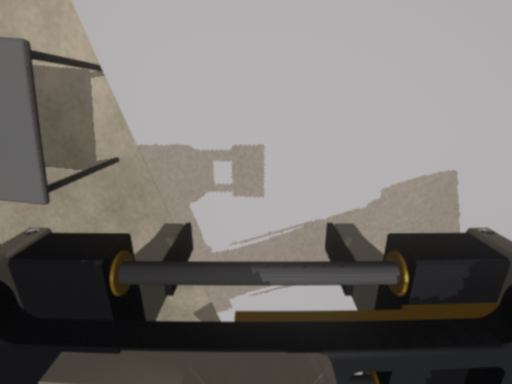

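```bash
cat > h.py <<'E'
import numpy as np, cv2
from plant import r
from scipy.spatial.transform import Rotation as Ro
def K(m): 
    f=192/np.tan(np.radians(m["fov_y"]/2)); return f
def proj(m,X,R=None,t=None):
    R=m["R"] if R is None else R; t=m["t"] if t is None else t
    c=np.atleast_2d(X)@R.T+t; s=c[:,:2]/c[:,2:]; s=s*(1+m["k1"]*(s**2).sum(1,keepdims=True))
    return s*K(m)+[m["cx"],m["cy"]]
def back(m,uv,z,R=None,t=None):
    R=m["R"] if R is None else R; t=m["t"] if t is None else t
    d=(np.atleast_2d(uv).astype(float)-[m["cx"],m["cy"]])/K(m); s=d.copy()
    for _ in range(20): s=d/(1+m["k1"]*(s**2).sum(1,keepdims=True))
    ray=np.c_[s,np.ones(len(s))]@R; C=-R.T@t
    return C+ray*((z-C[2])/ray[:,2])[:,None]
def wristRt(m,st):
    T=np.eye(4); T[:3,:3]=Ro.from_euler("xyz",st["eef_rot"],degrees=True).as_matrix(); T[:3,3]=st["tcp_pos"]
    M=np.linalg.inv(T@m["mount"]); return M[:3,:3],M[:3,3]
def crop(src,dst,x0,y0,x1,y1,k):
    im=cv2.imread(src)[y0:y1,x0:x1]; im=cv2.resize(im,None,fx=k,fy=k,interpolation=cv2.INTER_CUBIC)
    im=np.clip(255*(im/255.)**.6,0,255).astype(np.uint8)
    for x in range((x0+19)//20*20,x1,20): cv2.putText(im,str(x),((x-x0)*k,10),0,.35,(0,0,255),1); cv2.line(im,((x-x0)*k,12),((x-x0)*k,18),(0,0,255),1)
    for y in range((y0+19)//20*20,y1,20): cv2.putText(im,str(y),(0,(y-y0)*k),0,.35,(0,0,255),1)
    cv2.imwrite(dst,im)
E
python3 - <<'E'
from h import *
crop("pics/top0.png","pics/t1.png",120,210,250,270,6)
crop("pics/top0.png","pics/t2.png",240,210,370,270,6)
crop("pics/top0.png","pics/t3.png",120,120,390,200,2)
crop("pics/scene0.png","pics/s1.png",125,140,385,270,3)
crop("pics/top0.png","pics/t3.png",125,120,385,200,3)
E
```

```text
(no output)
```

View pics/t1.png

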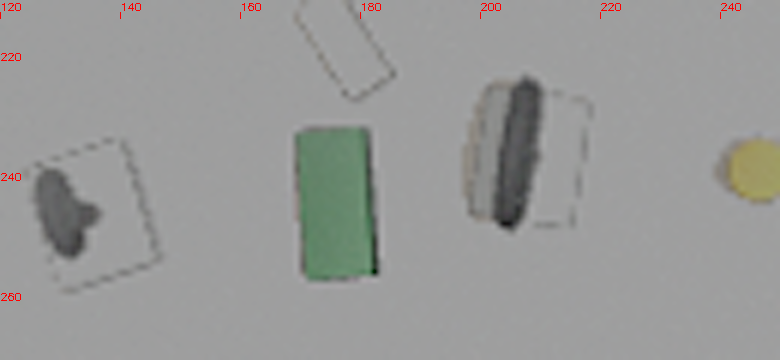

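View pics/t2.png

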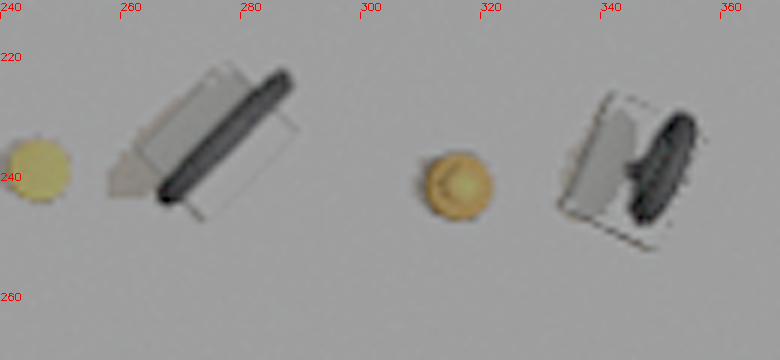

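View pics/t3.png

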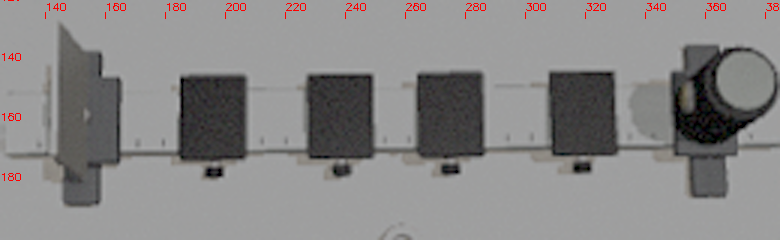

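View pics/s1.png

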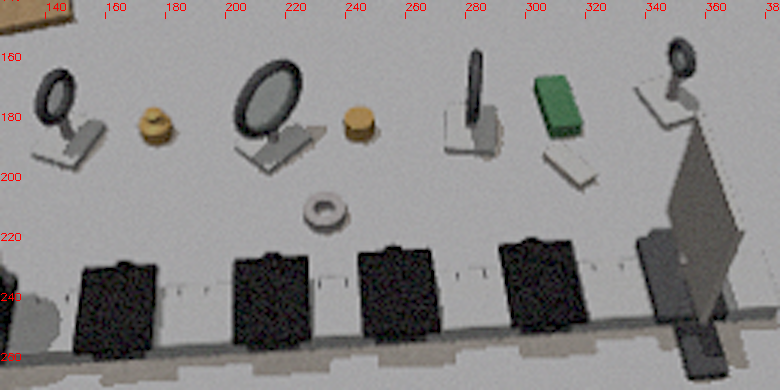

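```bash
python3 - <<'E'
from h import *
m=r.camera_model("top"); ms=r.camera_model("scene")
def blobs(src,box,th):
    g=cv2.imread(src,0); x0,y0,x1,y1=box; b=(g[y0:y1,x0:x1]<th).astype(np.uint8)
    n,l,s,c=cv2.connectedComponentsWithStats(b)
    out=[]
    for i in range(1,n):
        if s[i,4]>25:
            q=cv2.findContours((l==i).astype(np.uint8),0,1)[0][0][:,0]+[x0,y0]
            out.append((s[i],cv2.minAreaRect(q.astype(np.float32)),q))
    return out
for (src,mm,box,sz) in (("pics/top0.png",m,(170,135,340,175),1),("pics/scene0.png",ms,(145,210,325,262),1)):
    for s,rc,q in blobs(src,box,60):
        if s[4]<300: continue
        b=cv2.boxPoints(rc); W=back(mm,b,.045); print(src,s[4],"centre",W.mean(0).round(4),"sides",np.linalg.norm(np.diff(W,axis=0),axis=1).round(4), "ang",np.degrees(np.arctan2(*(W[1]-W[0])[[1,0]])).round(1))
# lamp/screen
print("screen foot corners", back(m,[[153,137.5],[158.5,137.5],[159,188]],.03).round(3))
print("screen top ends(.158)",back(m,[[143.5,128],[153,180]],.158).round(3))
print("lamp top(.155)",back(m,[[373,147]],.155).round(3))
# foot mounts
F={36:[[140,233],[146.7,253],[130.8,258.8]],60:[[218.3,227],[215.5,247.5]],72:[[278,220],[289.5,231.5],[274,246.5]],48:[[342,225.5],[333.5,244],[349,251.5]]}
for k,v in F.items():
    W=back(m,v,.01); print(k,W.round(4)[:,:2].tolist(),np.linalg.norm(np.diff(W,axis=0),axis=1).round(4))
for src,mm,boxes in (("pics/top0.png",m,{36:(123,235,140,256),60:(199,220,213,251),72:(262,218,292,248),48:(342,226,358,250)}),("pics/scene0.png",ms,{48:(134,160,153,183),72:(200,157,228,188),60:(276,153,290,185),36:(344,150,360,170)})):
    for k,bx in boxes.items():
        for s,rc,q in blobs(src,bx,75):
            h=cv2.convexHull(q); M=cv2.moments(h); c=[M["m10"]/M["m00"],M["m01"]/M["m00"]]
            print(src,k,s[4],np.round(c,1),"rect",np.round(rc[1],1),round(rc[2],1),"ctr",back(mm,[c],.056).round(4)[0])
E
```

```text
pics/top0.png 1285 centre [ 0.6244 -0.0052  0.045 ] sides [0.1766 0.0688 0.1749] ang -89.3
pics/top0.png 643 centre [ 0.6276 -0.1671  0.045 ] sides [0.1099 0.0667 0.1089] ang -89.2
pics/top0.png 657 centre [0.6202 0.1415 0.045 ] sides [0.0895 0.0686 0.0886] ang -89.4
pics/scene0.png 3668 centre [ 0.6321 -0.0259  0.045 ] sides [0.3882 0.0857 0.3614] ang 91.5
screen foot corners [[0.676 0.233 0.03 ]
 [0.676 0.219 0.03 ]
 [0.551 0.213 0.03 ]]
screen top ends(.158) [[0.665 0.227 0.158]
 [0.551 0.201 0.158]]
lamp top(.155) [[ 0.629 -0.273  0.155]]
36 [[0.4428, 0.259], [0.3948, 0.2408], [0.3804, 0.2789]] [0.0513 0.0407]
60 [[0.4596, 0.0688], [0.41, 0.0747]] [0.0499]
72 [[0.478, -0.0765], [0.4503, -0.1045], [0.4137, -0.0668]] [0.0395 0.0525]
48 [[0.4658, -0.2336], [0.4207, -0.2119], [0.4027, -0.2497]] [0.0501 0.0419]
pics/top0.png 36 97 [130.3 245. ] rect [13.4  9.2] 45.0 ctr [0.4132 0.2697 0.056 ]
pics/top0.png 60 150 [205.8 235.2] rect [ 6.5 25.2] 8.1 ctr [0.4381 0.0947 0.056 ]
pics/top0.png 72 147 [276.7 232.8] rect [ 4.9 29.7] 45.0 ctr [ 0.4452 -0.0699  0.056 ]
pics/top0.png 48 139 [349.4 237.7] rect [ 9.4 20. ] 33.7 ctr [ 0.435  -0.2403  0.056 ]
pics/scene0.png 48 211 [143.3 172.7] rect [12.9 19.1] 8.7 ctr [ 0.4393 -0.2418  0.056 ]
pics/scene0.png 72 389 [215.6 174.6] rect [27. 24.] 90.0 ctr [ 0.454  -0.0679  0.056 ]
pics/scene0.png 60 176 [284.2 172.1] rect [ 9. 28.] 0.0 ctr [0.4528 0.096  0.056 ]
pics/scene0.png 36 126 [351.3 160.5] rect [17.  9.] 90.0 ctr [0.4197 0.2681 0.056 ]
```

```bash
python3 - <<'E'
from h import *
m=r.camera_model("top"); ms=r.camera_model("scene")
g=cv2.imread("pics/top0.png",0).astype(int)
print(g[148:166,175:345].mean(0).round().astype(int).tolist())
for u in (195,238,275,319): print(u,list(range(140,176))[0],g[140:176,u-6:u+7].mean(1).round().astype(int).tolist())
# scene corner picks (crop /3 + (125,140))
for L in ([[84,268],[157,264],[156,355],[75,356]],[[234,258],[309,256],[311,345],[234,348]],[[360,252],[432,249],[440,336],[363,342]],[[500,242],[571,240],[587,327],[514,332]]):
    W=back(ms,np.array(L)/3+[125,140],.045); print(W.mean(0).round(4),np.linalg.norm(np.diff(W,axis=0),axis=1).round(3))
E
```

```text
[115, 115, 116, 116, 116, 116, 116, 113, 114, 86, 7, 15, 17, 16, 15, 18, 17, 17, 17, 17, 18, 18, 18, 18, 18, 18, 19, 20, 19, 18, 17, 30, 79, 118, 115, 114, 114, 114, 115, 115, 115, 115, 115, 115, 115, 115, 115, 116, 115, 114, 110, 83, 49, 16, 19, 20, 19, 18, 19, 19, 19, 20, 20, 20, 20, 20, 20, 21, 20, 21, 21, 22, 20, 15, 63, 115, 117, 115, 115, 116, 115, 116, 116, 115, 113, 113, 113, 110, 78, 26, 21, 21, 22, 21, 21, 21, 21, 22, 22, 22, 22, 21, 22, 23, 23, 22, 22, 23, 22, 20, 24, 76, 120, 116, 115, 114, 114, 114, 114, 112, 114, 114, 114, 114, 114, 115, 114, 111, 114, 114, 115, 107, 76, 38, 15, 22, 22, 22, 22, 23, 22, 22, 23, 21, 21, 22, 22, 22, 22, 23, 22, 22, 23, 20, 20, 77, 112, 117, 116, 110, 100, 94, 90, 87, 87, 86, 86, 84, 85, 86]
195 140 [116, 115, 116, 119, 91, 38, 14, 15, 16, 16, 18, 17, 16, 16, 17, 17, 19, 18, 17, 17, 18, 19, 19, 18, 19, 19, 18, 20, 20, 20, 20, 21, 13, 40, 86, 82]
238 140 [116, 116, 116, 120, 75, 12, 17, 19, 18, 19, 19, 19, 19, 19, 20, 20, 20, 20, 19, 20, 21, 22, 21, 21, 22, 22, 22, 24, 24, 23, 23, 24, 15, 82, 81, 66]
275 140 [115, 117, 118, 94, 46, 18, 19, 20, 20, 22, 19, 22, 21, 21, 21, 21, 20, 23, 22, 21, 23, 22, 25, 22, 24, 23, 23, 25, 26, 25, 25, 17, 41, 87, 83, 63]
319 140 [115, 117, 120, 85, 18, 20, 21, 21, 21, 21, 20, 21, 22, 20, 23, 21, 22, 22, 21, 22, 24, 22, 23, 24, 23, 23, 24, 24, 24, 25, 24, 17, 87, 87, 66, 59]
[ 0.6356 -0.1713  0.045 ] [0.052 0.075 0.054]
[ 0.6328 -0.0653  0.045 ] [0.054 0.074 0.052]
[0.631  0.0227 0.045 ] [0.052 0.073 0.052]
[0.628  0.1244 0.045 ] [0.052 0.074 0.05 ]
```

```bash
python3 - <<'E'
from h import *
m=r.camera_model("top")
E=[(184.2,206.6,144.5,172.7),(226.8,248.5,144,172.2),(263.2,285.6,143.7,171.8),(307.7,329.5,143.3,171.5)]
for a,b,c,d in E:
    W=back(m,[[a-.0,(c+d)/2],[b,(c+d)/2],[(a+b)/2,c],[(a+b)/2,d]],.045)
    print("y",W[:2,1].round(4),W[:2,1].mean().round(4),"x",W[2:,0].round(4),W[2:,0].mean().round(4))
E
```

```text
y [0.1518 0.098 ] 0.1249 x [0.6559 0.5868] 0.6214
y [ 0.0495 -0.0027] 0.0234 x [0.6583 0.5892] 0.6237
y [-0.0381 -0.0921] -0.0651 x [0.6602 0.5911] 0.6257
y [-0.1456 -0.1986] -0.1721 x [0.6627 0.5931] 0.6279
```

Request:
{"op": "carry_out", "data": {
  "plan": [
    [0.018, -0.0336, -0.002, 0, 0, 0.0624],
    [0.018, -0.0336, -0.002, 0, 0, 0.0624],
    [0.018, -0.0336, -0.002, 0, 0, 0.0624],
    [0.018, -0.0336, -0.002, 0, 0, 0.0624],
    [0.018, -0.0336, -0.002, 0, 0, 0.0624],
    [0.018, -0.0336, -0.002, 0, 0, 0.0624],
    [0.018, -0.0336, -0.002, 0, 0, 0.0624],
    [0.018, -0.0336, -0.002, 0, 0, 0.0624],
    [0.018, -0.0336, -0.002, 0, 0, 0.0624],
    [0.018, -0.0336, -0.002, 0, 0, 0.0624],
    [0.018, -0.0336, -0.002, 0, 0, 0.0624],
    [0, 0, 0, 0, 0, 0]
  ],
  "fingers": -1,
  "force": 35
}}

```text
time_s: 1.15
tcp_pos: [0.4141, 0.2522, 0.1976]
eef_rot: [179.6, 0.1, 23.2]
contact_force: [0.2, -0.0, -0.0]
gripper_width: 0.0877
```

```bash
cat >> h.py <<'E'
def look(name):
    st=r.get_state(); m=r.camera_model("wrist"); cv2.imwrite(f"pics/{name}.png",r.capture("wrist")[:,:,::-1])
    np.save(f"pics/{name}.npy",np.r_[st["tcp_pos"],st["eef_rot"]]); print(st["time_s"],st["tcp_pos"].round(4),st["eef_rot"].round(2),st["joints"].round(1),st["gripper_width"].round(4))
def wb(name,uv,z):
    p=np.load(f"pics/{name}.npy"); m=r.camera_model("wrist"); R,t=wristRt(m,dict(tcp_pos=p[:3],eef_rot=p[3:])); return back(m,uv,z,R,t)
def wp(name,X):
    p=np.load(f"pics/{name}.npy"); m=r.camera_model("wrist"); R,t=wristRt(m,dict(tcp_pos=p[:3],eef_rot=p[3:])); return proj(m,X,R,t)
def drawmount(name,x,y,yaw,D,z0=0):
    im=cv2.imread(f"pics/{name}.png"); c,s=np.cos(np.radians(yaw)),np.sin(np.radians(yaw)); Rz=np.array([[c,-s,0],[s,c,0],[0,0,1]])
    def pl(P,col):
        q=wp(name,np.array(P)@Rz.T+[x,y,z0]); cv2.polylines(im,[np.round(q*8).astype(np.int32)],True,col,1,cv2.LINE_AA,3)
    pl([[a*.026,b*.021,.01] for a,b in((1,1),(1,-1),(-1,-1),(-1,1))],(0,0,255))
    for yy in(.005,-.005): pl([[D/2*np.cos(k),yy,.056+D/2*np.sin(k)] for k in np.linspace(0,6.28,60)],(0,255,0))
    cv2.imwrite(f"pics/{name}_d.png",im)
E
python3 -c "
from h import *
look('w1'); drawmount('w1',.413,.2697,20.8,.036)"
```

```text
Traceback (most recent call last):
  File "h.py", line 27, in look
    np.save(f"pics/{name}.npy",np.r_[st["tcp_pos"],st["eef_rot"]]); print(st["time_s"],st["tcp_pos"].round(4),st["eef_rot"].round(2),st["joints"].round(1),st["gripper_width"].round(4))
                                                                                                                                                           ^^^^^^^^^^^^^^^^^^^^^^^^^
AttributeError: 'float' object has no attribute 'round'
```

```bash
sed -i 's/st\["gripper_width"\].round(4)/round(st["gripper_width"],4)/' h.py
python3 -c "
from h import *
drawmount('w1',.413,.2697,20.8,.036); print(np.load('pics/w1.npy').round(3))"
```

```text
[4.14000e-01 2.52000e-01 1.98000e-01 1.79642e+02 1.02000e-01 2.31550e+01]
```

View pics/w1_d.png

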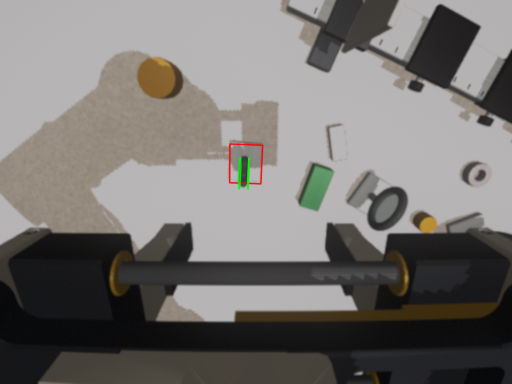

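```bash
python3 -c "
from h import *
crop('pics/w1_d.png','pics/w1z.png',210,120,290,210,6)"
```

```text
(no output)
```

View pics/w1z.png

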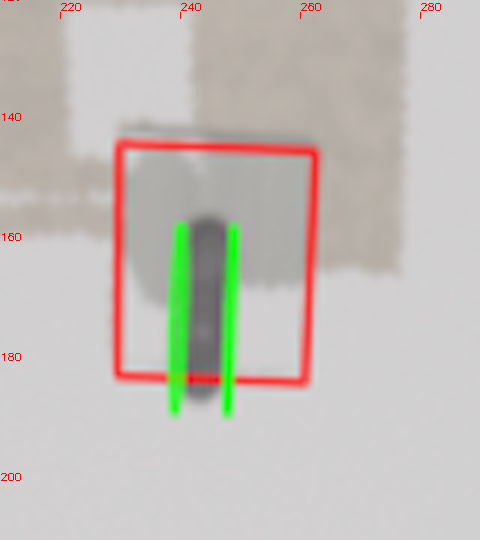

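Request:
{"op": "carry_out", "data": {
  "plan": [
    [0, 0.018, -0.02, 0, 0, -0.028],
    [0, 0, -0.03, 0, 0, 0],
    [0, 0, -0.03, 0, 0, 0],
    [0, 0, -0.03, 0, 0, 0],
    [0, 0, -0.02, 0, 0, 0],
    [0, 0, -0.01, 0, 0, 0],
    [0, 0, 0, 0, 0, 0]
  ]
}}

```text
time_s: 1.78
tcp_pos: [0.4145, 0.276, 0.0551]
eef_rot: [179.9, -0.4, 20.9]
contact_force: [0.1, -0.1, -0.5]
gripper_width: 0.0874
```

Request:
{"op": "carry_out", "data": {
  "plan": [
    [-0.0005, -0.006, -0.003, 0, 0, 0.01],
    [0, 0, 0, 0, 0, 0],
    [0, 0, 0, 0, 0, 0]
  ]
}}

```text
time_s: 2.03
tcp_pos: [0.4137, 0.2712, 0.0523]
eef_rot: [179.9, -0.4, 21.6]
contact_force: [-0.2, 0.2, 0.4]
gripper_width: 0.0873
```

Close.

Request:
{"op": "carry_out", "data": {
  "plan": [
    [0, -0.001, 0, 0, 0, 0],
    [0, 0, 0, 0, 0, 0],
    [0, 0, 0, 0, 0, 0],
    [0, 0, 0, 0, 0, 0],
    [0, 0, 0, 0, 0, 0],
    [0, 0, 0, 0, 0, 0],
    [0, 0, 0, 0, 0, 0],
    [0, 0, 0, 0, 0, 0]
  ],
  "fingers": 1,
  "force": 35
}}

```text
time_s: 2.7
tcp_pos: [0.4154, 0.2723, 0.0564]
eef_rot: [-179.8, -0.8, 21.6]
contact_force: [0.1, -0.0, 0.4]
gripper_width: 0.0403
```

Request:
{"op": "carry_out", "data": {
  "plan": [
    [-0.001, -0.002, -0.004, -0.005, 0.01, 0],
    [0, 0, 0, 0, 0, 0],
    [0, 0, 0, 0, 0, 0],
    [0, 0, 0, 0, 0, 0],
    [0, 0, 0, 0, 0, 0],
    [0, 0, 0, 0, 0, 0],
    [0, 0, 0, 0, 0, 0]
  ]
}}

```text
time_s: 3.28
tcp_pos: [0.4141, 0.2699, 0.0516]
eef_rot: [-179.9, -0.0, 21.6]
contact_force: [-0.6, 0.6, -0.3]
gripper_width: 0.0097
```

Request:
{"op": "carry_out", "data": {
  "plan": [
    [0, 0, 0.005, 0, 0, 0],
    [0, 0, 0.02, 0, 0, 0],
    [0, 0, 0.03, 0, 0, 0],
    [0, 0, 0.03, 0, 0, 0],
    [0, -0.01, 0.03, 0, 0, -0.04],
    [0.005, -0.025, 0.015, 0, 0, -0.05],
    [0.01, -0.03, 0, 0, 0, -0.06],
    [0.02, -0.03, 0, 0, 0, -0.06],
    [0.025, -0.025, 0, 0, 0, -0.06],
    [0.03, -0.015, 0, 0, 0, -0.05],
    [0.03, -0.01, 0, 0, 0, -0.03],
    [0.02, 0, 0, 0, 0, 0]
  ]
}}

```text
time_s: 4.28
tcp_pos: [0.5521, 0.1154, 0.1918]
eef_rot: [-179.8, 0.1, 0.8]
contact_force: [-0.1, 1.3, -1.6]
gripper_width: 0.0096
```

Request:
{"op": "carry_out", "data": {
  "plan": [
    [0.025, 0.005, -0.01, 0, 0, 0.005],
    [0.025, 0.003, -0.01, 0, 0, 0],
    [0.015, 0.001, -0.01, 0, 0, 0],
    [0.004, 0, 0, 0, 0, 0],
    [0, 0, 0, 0, 0, 0]
  ]
}}

```text
time_s: 4.7
tcp_pos: [0.627, 0.1212, 0.1601]
eef_rot: [-179.8, 0.1, 0.8]
contact_force: [-0.4, -0.1, -1.2]
gripper_width: 0.01
```

```bash
cat >> h.py <<'E'
def drawriders(name,L,yaw=1.2):
    im=cv2.imread(f"pics/{name}.png"); c,s=np.cos(np.radians(yaw)),np.sin(np.radians(yaw))
    for x,y in L:
        P=np.array([[a*.035,b*.027,0] for a,b in((1,1),(1,-1),(-1,-1),(-1,1))])@np.array([[c,-s,0],[s,c,0],[0,0,1]]).T+[x,y,.045]
        cv2.polylines(im,[np.round(wp(name,P)*8).astype(np.int32)],True,(0,0,255),1,cv2.LINE_AA,3)
    cv2.imwrite(f"pics/{name}_d.png",im)
RID=[(.623,.1247),(.6255,.023),(.6275,-.065),(.63,-.172)]
E
python3 -c "
from h import *
look('w2'); drawriders('w2',RID)"
```

```text
4.7 [0.627  0.1212 0.1601] [-1.7985e+02  1.4000e-01  7.7000e-01] [ 28.3  19.9  -9.2  -0.2 -60.9  62.6] 0.01
```

View pics/w2_d.png

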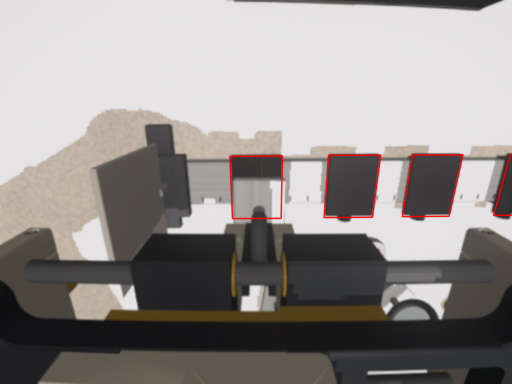

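Request:
{"op": "carry_out", "data": {
  "plan": [
    [-0.004, 0.003, -0.015, 0, 0, 0.007],
    [0, 0, -0.02, 0, 0, 0],
    [0, 0, -0.014, 0, 0, 0],
    [0, 0, -0.006, 0, 0, 0],
    [0, 0, 0, 0, 0, 0]
  ]
}}

```text
time_s: 5.17
tcp_pos: [0.6187, 0.1248, 0.1081]
eef_rot: [-179.7, -0.0, 1.3]
contact_force: [1.0, 0.0, -2.1]
gripper_width: 0.0096
```

Request:
{"op": "carry_out", "data": {
  "plan": [
    [0.004, 0, -0.004, -0.003, 0, 0],
    [0, 0, -0.002, 0, 0, 0],
    [0, 0, -0.0015, 0, 0, 0],
    [0, 0, -0.001, 0, 0, 0],
    [0, 0, 0, 0, 0, 0]
  ]
}}

```text
time_s: 5.58
tcp_pos: [0.6238, 0.1259, 0.1036]
eef_rot: [-179.8, -0.3, 1.4]
contact_force: [0.2, 0.3, -1.4]
gripper_width: 0.0096
```

Request:
{"op": "carry_out", "data": {
  "plan": [
    [0, -0.001, -0.003, 0, 0, 0],
    [0, 0, -0.003, 0, 0, 0],
    [0, 0, -0.001, 0, 0, 0],
    [0, 0, 0, 0, 0, 0]
  ]
}}

```text
time_s: 5.92
tcp_pos: [0.6244, 0.1249, 0.0969]
eef_rot: [-179.8, -0.4, 1.4]
contact_force: [-0.1, 0.2, -0.9]
gripper_width: 0.0096
```

Request:
{"op": "carry_out", "data": {
  "plan": [
    [0, 0, -0.0015, 0, 0.003, 0],
    [0, 0, -0.001, 0, 0, 0],
    [0, 0, 0, 0, 0, 0]
  ]
}}

```text
time_s: 6.17
tcp_pos: [0.6248, 0.1251, 0.097]
eef_rot: [-179.8, -0.3, 1.4]
contact_force: [-0.1, -0.3, -1.8]
gripper_width: 0.0098
```

Request:
{"op": "carry_out", "data": {
  "plan": [
    [-0.001, 0, -0.002, 0, 0, 0],
    [0, 0, -0.0015, 0, 0, 0],
    [0, 0, 0, 0, 0, 0]
  ]
}}

```text
time_s: 6.42
tcp_pos: [0.6251, 0.1253, 0.0971]
eef_rot: [-179.8, -0.5, 1.5]
contact_force: [-0.1, -0.9, -1.6]
gripper_width: 0.01
```

Request:
{"op": "carry_out", "data": {
  "plan": [
    [-0.001, 0, -0.003, 0, 0.006, 0],
    [0, 0, -0.002, 0, 0, 0]
  ]
}}

```text
time_s: 6.58
tcp_pos: [0.6259, 0.1257, 0.0966]
eef_rot: [-179.8, -0.4, 1.6]
contact_force: [-11.8, 0.6, 18.9]
gripper_width: 0.0096
```

Request:
{"op": "carry_out", "data": {
  "plan": [
    [-0.001, 0, 0.002, 0, 0, 0],
    [0, 0, 0, 0, 0, 0]
  ]
}}

```text
time_s: 6.75
tcp_pos: [0.6249, 0.1258, 0.0992]
eef_rot: [-179.7, -0.4, 1.6]
contact_force: [0.4, -0.5, -2.7]
gripper_width: 0.0098
```

Request:
{"op": "carry_out", "data": {
  "plan": [
    [-0.001, -0.001, -0.002, 0, 0.004, -0.005],
    [0, 0, -0.0005, 0, 0, 0]
  ]
}}

```text
time_s: 6.92
tcp_pos: [0.6242, 0.1249, 0.0967]
eef_rot: [-179.7, -0.2, 1.3]
contact_force: [-4.0, 1.1, 8.8]
gripper_width: 0.0099
```

Request:
{"op": "carry_out", "data": {
  "plan": [
    [0, 0, 0.0005, 0, 0, 0],
    [0, 0, 0, 0, 0, 0],
    [0, 0, 0, 0, 0, 0],
    [0, 0, 0, 0, 0, 0],
    [0, 0, 0, 0, 0, 0],
    [0, 0, 0, 0, 0, 0]
  ],
  "fingers": 0.2
}}

```text
time_s: 7.42
tcp_pos: [0.6245, 0.1246, 0.0954]
eef_rot: [-179.7, -0.2, 1.3]
contact_force: [0.3, -0.4, -0.9]
gripper_width: 0.0347
```

```bash
python3 -c "
from h import *
look('w3'); drawriders('w3',RID[:1])"
```

```text
7.4167 [0.6245 0.1246 0.0954] [-1.7974e+02 -1.7000e-01  1.2800e+00] [ 28.7  23.  -13.9  -0.2 -52.8  62.7] 0.0347
```

View pics/w3_d.png

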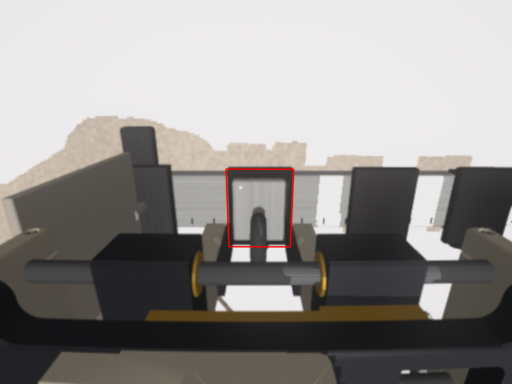

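Request:
{"op": "carry_out", "data": {
  "plan": [
    [0, 0, 0.01, 0, 0, 0],
    [0, 0, 0.03, 0, 0, 0],
    [0, 0, 0.035, 0, 0, 0],
    [-0.01, 0, 0.025, 0, 0, -0.02],
    [-0.03, -0.005, 0.005, 0, 0, -0.03],
    [-0.035, -0.007, 0, 0, 0, -0.03],
    [-0.035, -0.007, 0, 0, 0, -0.03],
    [-0.035, -0.007, 0, 0, 0, -0.02],
    [-0.025, -0.004, 0, 0, 0, -0.01],
    [-0.012, 0, 0, 0, 0, 0],
    [0, 0, 0, 0, 0, 0]
  ]
}}

```text
time_s: 8.38
tcp_pos: [0.4356, 0.0915, 0.2102]
eef_rot: [-179.6, -0.3, -7.2]
contact_force: [-0.9, -0.7, 0.2]
gripper_width: 0.0348
```

```bash
python3 -c "
from h import *
look('w4'); drawmount('w4',.438,.0947,-7,.06)"
```

```text
8.3833 [0.4356 0.0915 0.2102] [-179.56   -0.35   -7.21] [ 37.3  -1.3 -28.5  -0.1 -62.3  45.5] 0.0348
```

View pics/w4_d.png

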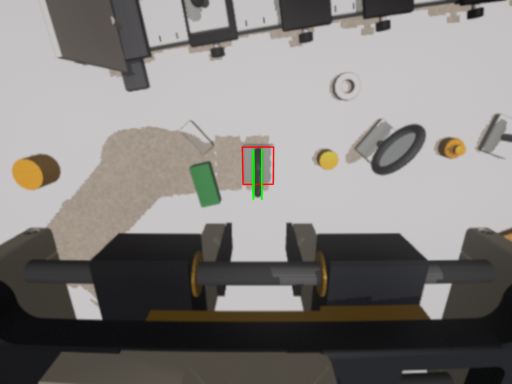

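Request:
{"op": "carry_out", "data": {
  "plan": [
    [0.002, 0.003, -0.01, -0.005, 0.004, 0],
    [0, 0, -0.02, 0, 0, 0],
    [0, 0, -0.03, 0, 0, 0],
    [0, 0, -0.03, 0, 0, 0],
    [0, 0, -0.03, 0, 0, 0],
    [0, 0, -0.016, 0, 0, 0],
    [0, 0, -0.006, 0, 0, 0],
    [0, 0, 0, 0, 0, 0]
  ],
  "fingers": -0.5
}}

```text
time_s: 9.1
tcp_pos: [0.4476, 0.0983, 0.0621]
eef_rot: [-179.8, -0.5, -7.1]
contact_force: [-0.7, 0.0, 1.0]
gripper_width: 0.0657
```

Request:
{"op": "carry_out", "data": {
  "plan": [
    [-0.008, -0.0035, -0.001, -0.002, 0.005, 0],
    [0, 0, 0, 0, 0, 0],
    [0, 0, 0, 0, 0, 0],
    [0, 0, 0, 0, 0, 0],
    [0, 0, 0, 0, 0, 0]
  ],
  "fingers": 0.4
}}

```text
time_s: 9.52
tcp_pos: [0.4419, 0.0959, 0.0631]
eef_rot: [-179.9, -0.4, -7.1]
contact_force: [0.7, -0.3, -0.2]
gripper_width: 0.0378
```

Request:
{"op": "carry_out", "data": {
  "plan": [
    [-0.003, -0.001, -0.002, -0.002, 0.005, 0],
    [0, 0, 0, 0, 0, 0],
    [0, 0, 0, 0, 0, 0],
    [0, 0, 0, 0, 0, 0],
    [0, 0, 0, 0, 0, 0],
    [0, 0, 0, 0, 0, 0],
    [0, 0, 0, 0, 0, 0],
    [0, 0, 0, 0, 0, 0]
  ],
  "fingers": 1
}}

```text
time_s: 10.18
tcp_pos: [0.439, 0.0953, 0.0626]
eef_rot: [-179.9, -0.2, -7.1]
contact_force: [-0.6, 0.1, 0.9]
gripper_width: 0.0097
```

Request:
{"op": "carry_out", "data": {
  "plan": [
    [0, 0, 0.005, 0, 0, 0],
    [0, 0, 0.02, 0, 0, 0],
    [0, 0, 0.03, 0, 0, 0],
    [0, 0, 0.03, 0, 0, 0.01],
    [0.01, -0.01, 0.025, 0, 0, 0.03],
    [0.022, -0.02, 0.01, 0, 0, 0.03],
    [0.028, -0.025, 0, 0, 0, 0.03],
    [0.028, -0.025, 0, 0, 0, 0.03],
    [0.028, -0.025, 0, 0, 0, 0.01],
    [0.028, -0.025, 0, 0, 0, 0],
    [0.022, -0.018, 0, 0, 0, 0],
    [0.01, -0.005, 0, 0, 0, 0]
  ]
}}

```text
time_s: 11.18
tcp_pos: [0.618, -0.0666, 0.1935]
eef_rot: [180.0, -0.4, 1.7]
contact_force: [-0.1, 0.8, -2.1]
gripper_width: 0.0101
```

Request:
{"op": "carry_out", "data": {
  "plan": [
    [0, 0, 0, 0, 0, 0],
    [0, 0, 0, 0, 0, 0]
  ]
}}

```text
time_s: 11.35
tcp_pos: [0.6195, -0.0692, 0.1921]
eef_rot: [179.9, -0.2, 1.5]
contact_force: [-0.6, -0.1, -2.0]
gripper_width: 0.0096
```

Request:
{"op": "carry_out", "data": {
  "plan": [
    [0.008, 0.004, -0.015, 0, 0, -0.003],
    [0, 0, -0.025, 0, 0, 0],
    [0, 0, -0.025, 0, 0, 0],
    [0, 0, -0.01, 0, 0, 0],
    [0, 0, -0.003, 0, 0, 0],
    [0, 0, 0, 0, 0, 0]
  ]
}}

```text
time_s: 11.85
tcp_pos: [0.6246, -0.0623, 0.1144]
eef_rot: [180.0, -0.3, 1.4]
contact_force: [-0.1, 0.4, -1.5]
gripper_width: 0.0097
```

Request:
{"op": "carry_out", "data": {
  "plan": [
    [0.002, -0.003, -0.003, 0, 0.004, 0],
    [0, 0, -0.002, 0, 0, 0],
    [0, 0, -0.001, 0, 0, 0]
  ]
}}

```text
time_s: 12.1
tcp_pos: [0.628, -0.0646, 0.1116]
eef_rot: [180.0, -0.3, 1.5]
contact_force: [-0.5, 0.2, -2.0]
gripper_width: 0.0096
```

```bash
python3 -c "
from h import *
look('w5'); drawriders('w5',RID)"
```

```text
12.1 [ 0.628  -0.0646  0.1116] [179.96  -0.3    1.55] [ 11.9  21.6 -13.8   0.1 -54.3  79.6] 0.0096
```

View pics/w5_d.png

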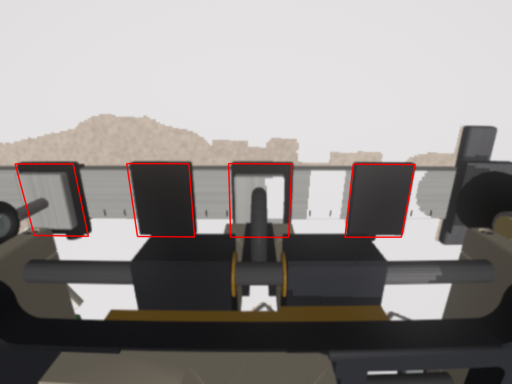

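Request:
{"op": "carry_out", "data": {
  "plan": [
    [0, 0, -0.003, 0, 0.003, 0],
    [0, 0, -0.002, 0, 0, 0],
    [0, 0, -0.001, 0, 0, 0]
  ]
}}

```text
time_s: 12.4
tcp_pos: [0.6293, -0.0649, 0.1077]
eef_rot: [180.0, -0.3, 1.6]
contact_force: [-4.6, 0.4, 9.2]
gripper_width: 0.0096
```

Contact (9 N); release.

Request:
{"op": "carry_out", "data": {
  "plan": [
    [-0.001, 0, 0.0005, 0, 0, 0],
    [0, 0, 0, 0, 0, 0],
    [0, 0, 0, 0, 0, 0],
    [0, 0, 0, 0, 0, 0],
    [0, 0, 0, 0, 0, 0],
    [0, 0, 0, 0, 0, 0]
  ],
  "fingers": 0.2
}}

```text
time_s: 12.9
tcp_pos: [0.6295, -0.065, 0.1096]
eef_rot: [180.0, -0.5, 1.6]
contact_force: [-0.1, 0.6, -0.2]
gripper_width: 0.0346
```

Request:
{"op": "carry_out", "data": {
  "plan": [
    [0, 0, 0.01, 0, 0, 0],
    [0, 0, 0.03, 0, 0, 0],
    [0, 0, 0.03, 0, 0, 0],
    [-0.01, -0.01, 0.02, 0, 0, -0.04],
    [-0.025, -0.022, 0, 0, 0, -0.07],
    [-0.027, -0.025, 0, 0, 0, -0.07],
    [-0.027, -0.025, 0, 0, 0, -0.07],
    [-0.027, -0.025, 0, 0, 0, -0.07],
    [-0.027, -0.025, 0, 0, 0, -0.07],
    [-0.025, -0.022, 0, 0, 0, -0.06],
    [-0.014, -0.011, 0, 0, 0, 0],
    [0, 0, 0, 0, 0, 0]
  ],
  "fingers": -0.5
}}

```text
time_s: 13.9
tcp_pos: [0.4401, -0.2347, 0.2116]
eef_rot: [180.0, -0.9, -25.2]
contact_force: [-0.4, 1.0, -0.1]
gripper_width: 0.0657
```

```bash
python3 -c "
from h import *
look('w6'); drawmount('w6',.4355,-.2405,-25.6,.048)"
```

```text
13.9 [ 0.4401 -0.2347  0.2116] [180.    -0.86 -25.23] [ -5.2   3.9 -23.1   0.3 -62.2  69.8] 0.0657
```

View pics/w6_d.png

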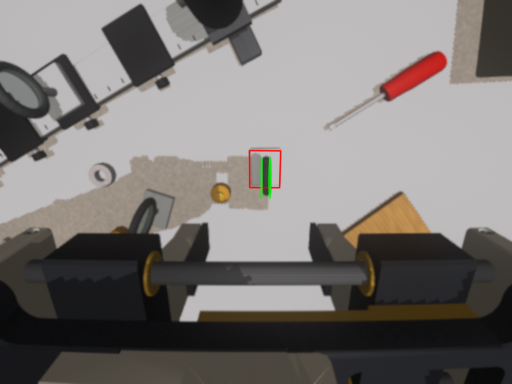

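Request:
{"op": "carry_out", "data": {
  "plan": [
    [-0.006, -0.006, -0.01, 0, 0.01, 0],
    [0, 0, -0.02, 0, 0, 0],
    [0, 0, -0.03, 0, 0, 0],
    [0, 0, -0.03, 0, 0, 0],
    [0, 0, -0.03, 0, 0, 0],
    [0, 0, -0.02, 0, 0, 0],
    [0, 0, -0.01, 0, 0, 0],
    [0, 0, -0.002, 0, 0, 0]
  ]
}}

```text
time_s: 14.62
tcp_pos: [0.4385, -0.2398, 0.0544]
eef_rot: [179.8, -0.7, -24.8]
contact_force: [-0.9, -0.1, 0.6]
gripper_width: 0.0655
```

Request:
{"op": "carry_out", "data": {
  "plan": [
    [-0.001, -0.001, 0.001, 0.002, 0.01, -0.012],
    [0, 0, 0, 0, 0, 0],
    [0, 0, 0, 0, 0, 0],
    [0, 0, 0, 0, 0, 0],
    [0, 0, 0, 0, 0, 0]
  ],
  "fingers": 0.4
}}

```text
time_s: 15.03
tcp_pos: [0.4395, -0.2405, 0.056]
eef_rot: [179.6, -0.0, -25.4]
contact_force: [-0.4, -0.3, -0.2]
gripper_width: 0.038
```

Request:
{"op": "carry_out", "data": {
  "plan": [
    [-0.002, -0.001, -0.001, 0.004, 0, 0],
    [0, 0, 0, 0, 0, 0],
    [0, 0, 0, 0, 0, 0],
    [0, 0, 0, 0, 0, 0],
    [0, 0, 0, 0, 0, 0],
    [0, 0, 0, 0, 0, 0],
    [0, 0, 0, 0, 0, 0],
    [0, 0, 0, 0, 0, 0]
  ],
  "fingers": 1
}}

```text
time_s: 15.7
tcp_pos: [0.4378, -0.2418, 0.0568]
eef_rot: [179.9, -0.1, -25.4]
contact_force: [0.6, -0.3, -0.8]
gripper_width: 0.01
```

Request:
{"op": "carry_out", "data": {
  "plan": [
    [0, 0, 0.005, 0, 0, 0],
    [0, 0, 0.02, 0, 0, 0],
    [0, 0, 0.035, 0, 0, 0],
    [0, 0, 0.035, 0, 0, 0],
    [0, 0.01, 0.03, 0, 0, 0.03],
    [0.005, 0.025, 0.01, 0, 0, 0.06],
    [0.01, 0.033, 0, 0, 0, 0.06],
    [0.015, 0.033, 0, 0, 0, 0.06],
    [0.015, 0.033, 0, 0, 0, 0.06],
    [0.02, 0.033, 0, 0, 0, 0.06],
    [0.02, 0.033, 0, 0, 0, 0.06],
    [0.025, 0.025, 0, 0, 0, 0.05]
  ]
}}

```text
time_s: 16.7
tcp_pos: [0.5423, -0.0103, 0.2031]
eef_rot: [179.9, -0.1, 0.3]
contact_force: [0.0, -0.7, -0.9]
gripper_width: 0.0096
```

Request:
{"op": "carry_out", "data": {
  "plan": [
    [0.022, 0.014, 0, 0, 0, 0.01],
    [0.022, 0.007, 0, 0, 0, 0],
    [0.018, 0.002, 0, 0, 0, 0],
    [0.005, 0, 0, 0, 0, 0],
    [0, 0, 0, 0, 0, 0]
  ]
}}

```text
time_s: 17.12
tcp_pos: [0.6151, 0.0218, 0.203]
eef_rot: [179.9, -0.0, 1.6]
contact_force: [0.0, 0.4, -3.1]
gripper_width: 0.0097
```

Request:
{"op": "carry_out", "data": {
  "plan": [
    [0.008, 0.001, -0.015, 0, 0, -0.004],
    [0.002, 0, -0.03, 0, 0, 0],
    [0, 0, -0.03, 0, 0, 0],
    [0, 0, -0.012, 0, 0, 0],
    [0, 0, -0.004, 0, 0, 0],
    [0, 0, 0, 0, 0, 0]
  ]
}}

```text
time_s: 17.62
tcp_pos: [0.6214, 0.0206, 0.111]
eef_rot: [179.9, -0.1, 1.2]
contact_force: [-0.2, -0.2, -1.6]
gripper_width: 0.0098
```

Request:
{"op": "carry_out", "data": {
  "plan": [
    [0.004, 0.002, -0.003, 0, 0, 0],
    [0, 0, -0.002, 0, 0, 0],
    [0, 0, -0.001, 0, 0, 0]
  ]
}}

```text
time_s: 17.87
tcp_pos: [0.6262, 0.0225, 0.1077]
eef_rot: [180.0, -0.3, 1.2]
contact_force: [-0.4, -0.3, -1.2]
gripper_width: 0.0099
```

```bash
python3 -c "
from h import *
look('w7'); drawriders('w7',RID)"
```

```text
17.8667 [0.6262 0.0225 0.1077] [179.98  -0.26   1.22] [ 19.9  21.5 -14.7   0.1 -53.6  71.2] 0.0099
```

View pics/w7_d.png

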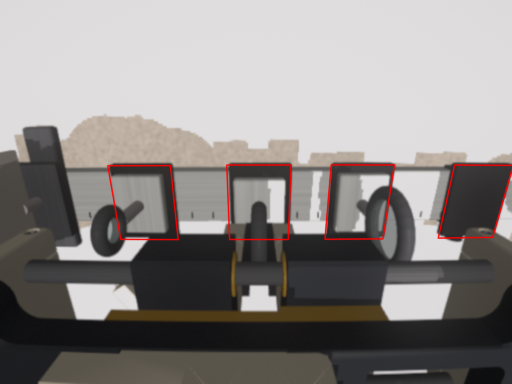

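Request:
{"op": "carry_out", "data": {
  "plan": [
    [0.001, 0, -0.003, 0, 0.003, 0],
    [0, 0, -0.003, 0, 0, 0],
    [0, 0, -0.001, 0, 0, 0]
  ]
}}

```text
time_s: 18.17
tcp_pos: [0.6287, 0.0229, 0.1024]
eef_rot: [-180.0, -0.3, 1.2]
contact_force: [0.6, -0.1, -2.6]
gripper_width: 0.0094
```

Request:
{"op": "carry_out", "data": {
  "plan": [
    [-0.001, 0, -0.002, 0, 0.003, 0],
    [0, 0, -0.001, 0, 0, 0]
  ]
}}

```text
time_s: 18.33
tcp_pos: [0.629, 0.0227, 0.1017]
eef_rot: [-180.0, -0.3, 1.3]
contact_force: [-5.9, 1.8, 7.1]
gripper_width: 0.0101
```

Request:
{"op": "carry_out", "data": {
  "plan": [
    [-0.001, 0, 0.0005, 0, 0, 0],
    [0, 0, 0, 0, 0, 0],
    [0, 0, 0, 0, 0, 0],
    [0, 0, 0, 0, 0, 0],
    [0, 0, 0, 0, 0, 0],
    [0, 0, 0, 0, 0, 0]
  ],
  "fingers": 0.2
}}

```text
time_s: 18.83
tcp_pos: [0.629, 0.023, 0.1035]
eef_rot: [-180.0, -0.4, 1.3]
contact_force: [0.4, -0.4, 0.6]
gripper_width: 0.0345
```

```bash
python3 -c "
from h import *
look('w8'); drawriders('w8',RID)"
```

```text
18.8333 [0.629  0.023  0.1035] [-179.97   -0.44    1.34] [ 19.9  21.8 -14.7   0.1 -53.   71.4] 0.0345
```

View pics/w8_d.png

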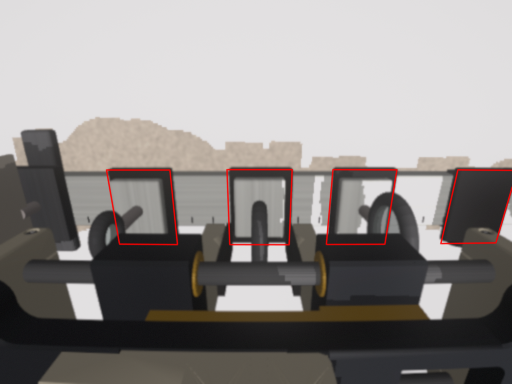

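Request:
{"op": "carry_out", "data": {
  "plan": [
    [0, 0, 0.01, 0, 0, 0],
    [0, 0, 0.03, 0, 0, 0],
    [0, 0, 0.035, 0, 0, 0],
    [-0.01, -0.004, 0.025, 0, 0, -0.06],
    [-0.025, -0.013, 0.005, 0, 0, -0.1],
    [-0.028, -0.015, 0, 0, 0, -0.11],
    [-0.028, -0.015, 0, 0, 0, -0.11],
    [-0.028, -0.015, 0, 0, 0, -0.11],
    [-0.028, -0.015, 0, 0, 0, -0.11],
    [-0.022, -0.01, 0, 0, 0, -0.11],
    [-0.008, -0.003, 0, 0, 0, -0.06],
    [0, 0, 0, 0, 0, 0]
  ],
  "fingers": -0.5
}}

```text
time_s: 19.88
tcp_pos: [0.4442, -0.071, 0.2194]
eef_rot: [-179.7, -0.5, -44.8]
contact_force: [0.4, -0.1, -0.5]
gripper_width: 0.0659
```

```bash
python3 -c "
from h import *
look('w9'); drawmount('w9',.4465,-.072,-45.4,.072)"
```

```text
19.8833 [ 0.4442 -0.071   0.2194] [-179.67   -0.53  -44.85] [ 16.4  -1.4 -27.5   0.3 -63.4  28.6] 0.0659
```

View pics/w9_d.png

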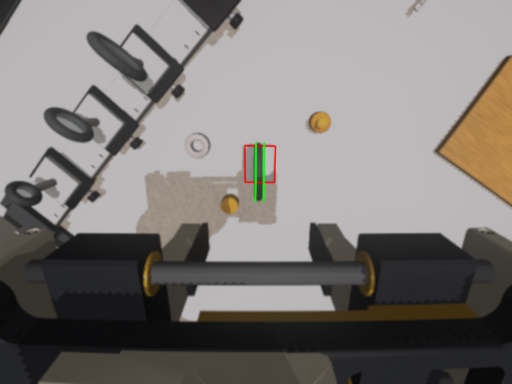

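Request:
{"op": "carry_out", "data": {
  "plan": [
    [0, -0.001, -0.01, -0.003, 0.004, -0.008],
    [0, 0, -0.02, 0, 0, 0],
    [0, 0, -0.03, 0, 0, 0],
    [0, 0, -0.03, 0, 0, 0],
    [0, 0, -0.03, 0, 0, 0],
    [0, 0, -0.018, 0, 0, 0],
    [0, 0, -0.006, 0, 0, 0],
    [0, 0, 0, 0, 0, 0]
  ]
}}

```text
time_s: 20.6
tcp_pos: [0.4525, -0.0693, 0.0689]
eef_rot: [-179.8, -0.8, -44.1]
contact_force: [0.3, 0.9, 0.2]
gripper_width: 0.0658
```

Request:
{"op": "carry_out", "data": {
  "plan": [
    [-0.006, -0.003, -0.003, -0.003, 0.01, -0.02],
    [0, 0, 0, 0, 0, 0],
    [0, 0, 0, 0, 0, 0],
    [0, 0, 0, 0, 0, 0]
  ],
  "fingers": 0.3
}}

```text
time_s: 20.93
tcp_pos: [0.4486, -0.0718, 0.0671]
eef_rot: [179.7, -0.5, -45.1]
contact_force: [-0.4, 0.2, 0.4]
gripper_width: 0.0446
```

Request:
{"op": "carry_out", "data": {
  "plan": [
    [-0.002, 0, -0.001, 0.003, 0.006, -0.004],
    [0, 0, 0, 0, 0, 0],
    [0, 0, 0, 0, 0, 0],
    [0, 0, 0, 0, 0, 0],
    [0, 0, 0, 0, 0, 0],
    [0, 0, 0, 0, 0, 0],
    [0, 0, 0, 0, 0, 0],
    [0, 0, 0, 0, 0, 0],
    [0, 0, 0, 0, 0, 0]
  ],
  "fingers": 1
}}

```text
time_s: 21.68
tcp_pos: [0.4481, -0.0714, 0.0689]
eef_rot: [179.9, -0.3, -45.4]
contact_force: [-0.7, -0.5, 0.7]
gripper_width: 0.0094
```

Request:
{"op": "carry_out", "data": {
  "plan": [
    [0, 0, 0.005, 0, 0, 0],
    [0, 0, 0.02, 0, 0, 0],
    [0, 0, 0.035, 0, 0, 0],
    [0, 0, 0.035, 0, 0, 0.03],
    [0, -0.01, 0.03, 0, 0, 0.08],
    [0.005, -0.02, 0.005, 0, 0, 0.1],
    [0.015, -0.02, 0, 0, 0, 0.11],
    [0.025, -0.02, 0, 0, 0, 0.11],
    [0.028, -0.015, 0, 0, 0, 0.11],
    [0.028, -0.01, 0, 0, 0, 0.11],
    [0.028, -0.004, 0, 0, 0, 0.08],
    [0.02, 0, 0, 0, 0, 0.05]
  ]
}}

```text
time_s: 22.68
tcp_pos: [0.5922, -0.1763, 0.2075]
eef_rot: [179.5, -0.2, 1.4]
contact_force: [-1.1, 0.6, -3.0]
gripper_width: 0.0098
```

Request:
{"op": "carry_out", "data": {
  "plan": [
    [0.012, 0, 0, 0, 0, 0],
    [0, 0, 0, 0, 0, 0],
    [0, 0, 0, 0, 0, 0]
  ]
}}

```text
time_s: 22.93
tcp_pos: [0.6071, -0.1771, 0.2044]
eef_rot: [179.5, 0.1, 1.5]
contact_force: [-0.3, 0.3, -3.0]
gripper_width: 0.0103
```

Request:
{"op": "carry_out", "data": {
  "plan": [
    [0.018, 0.004, -0.01, 0.006, 0, -0.004],
    [0.004, 0, -0.025, 0, 0, 0],
    [0, 0, -0.025, 0, 0, 0],
    [0, 0, -0.012, 0, 0, 0],
    [0, 0, -0.004, 0, 0, 0],
    [0, 0, 0, 0, 0, 0]
  ]
}}

```text
time_s: 23.43
tcp_pos: [0.6253, -0.172, 0.1268]
eef_rot: [179.9, 0.2, 1.2]
contact_force: [0.5, 0.0, -2.2]
gripper_width: 0.0097
```

Request:
{"op": "carry_out", "data": {
  "plan": [
    [0.004, 0, -0.004, 0, 0, 0],
    [0, 0, -0.003, 0, 0, 0],
    [0, 0, -0.001, 0, 0, 0]
  ]
}}

```text
time_s: 23.68
tcp_pos: [0.6297, -0.1719, 0.1209]
eef_rot: [179.9, 0.1, 1.2]
contact_force: [0.1, 0.2, -2.9]
gripper_width: 0.0098
```

```bash
python3 -c "
from h import *
look('w10'); drawriders('w10',RID)"
```

```text
23.6833 [ 0.6297 -0.1719  0.1209] [1.7993e+02 6.0000e-02 1.1700e+00] [  1.9  23.1 -10.1   0.1 -56.9  89.3] 0.0098
```

View pics/w10_d.png

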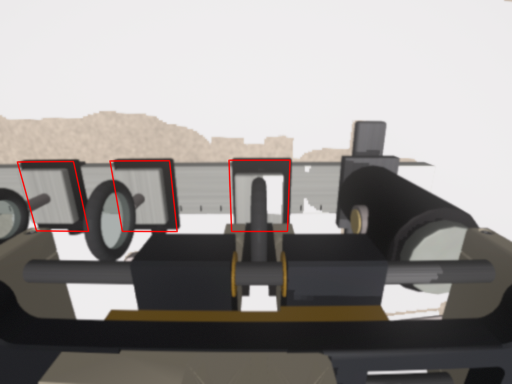

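Request:
{"op": "carry_out", "data": {
  "plan": [
    [0, 0, -0.003, 0, 0, 0],
    [0, 0, -0.002, 0, 0, 0],
    [0, 0, -0.0015, 0, 0, 0]
  ]
}}

```text
time_s: 23.98
tcp_pos: [0.6309, -0.172, 0.1162]
eef_rot: [179.9, -0.2, 1.2]
contact_force: [1.0, 0.4, -2.2]
gripper_width: 0.0099
```

Request:
{"op": "carry_out", "data": {
  "plan": [
    [0, 0, -0.0025, 0, 0.002, 0],
    [0, 0, -0.0015, 0, 0, 0]
  ]
}}

```text
time_s: 24.15
tcp_pos: [0.6314, -0.1724, 0.1139]
eef_rot: [179.9, -0.1, 1.2]
contact_force: [-6.7, 3.7, 15.8]
gripper_width: 0.0096
```

Request:
{"op": "carry_out", "data": {
  "plan": [
    [-0.001, 0, 0.001, 0, 0, 0],
    [0, 0, 0, 0, 0, 0],
    [0, 0, 0, 0, 0, 0],
    [0, 0, 0, 0, 0, 0],
    [0, 0, 0, 0, 0, 0],
    [0, 0, 0, 0, 0, 0]
  ],
  "fingers": 0.2
}}

```text
time_s: 24.65
tcp_pos: [0.6323, -0.1729, 0.1173]
eef_rot: [179.8, -0.4, 1.3]
contact_force: [0.1, -0.0, -0.1]
gripper_width: 0.0347
```

Request:
{"op": "carry_out", "data": {
  "plan": [
    [0, 0, 0.01, 0, 0, 0],
    [0, 0, 0.03, 0, 0, 0],
    [0, 0, 0.035, 0, 0, 0],
    [-0.01, 0.01, 0.03, 0, 0, 0],
    [-0.03, 0.02, 0, 0, 0, 0],
    [-0.035, 0.02, 0, 0, 0, 0],
    [-0.035, 0.02, 0, 0, 0, 0],
    [-0.035, 0.02, 0, 0, 0, 0],
    [-0.03, 0.02, 0, 0, 0, 0],
    [-0.02, 0.02, 0, 0, 0, 0],
    [0, 0.01, 0, 0, 0, 0],
    [0, 0, 0, 0, 0, 0]
  ]
}}

```text
time_s: 25.65
tcp_pos: [0.4285, -0.0313, 0.2314]
eef_rot: [179.9, -0.6, 1.1]
contact_force: [0.7, -0.2, 0.7]
gripper_width: 0.0352
```

```bash
python3 -c "
from h import *
look('w11'); drawriders('w11',RID)
cv2.imwrite('pics/top9.png',r.capture('top')[:,:,::-1]); cv2.imwrite('pics/scene9.png',r.capture('scene')[:,:,::-1])
crop('pics/top9.png','pics/t9.png',125,120,385,200,3); crop('pics/scene9.png','pics/s9.png',75,180,335,280,3)
"
```

```text
25.65 [ 0.4285 -0.0313  0.2314] [179.87  -0.63   1.08] [ 22.7  -4.1 -28.4   0.4 -65.2  68.2] 0.0352
```

View pics/t9.png

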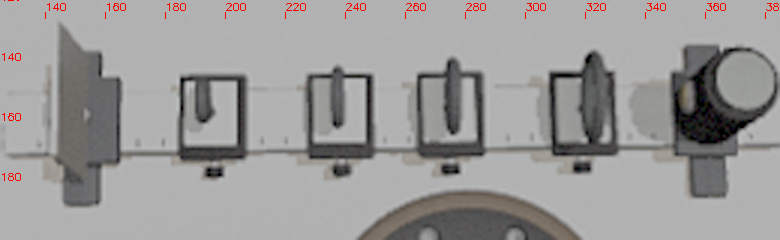

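View pics/s9.png

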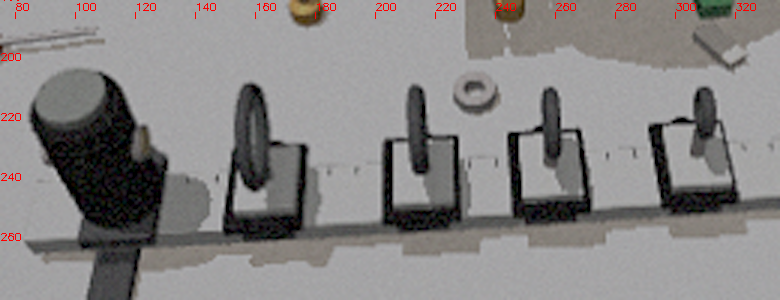

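View pics/w11_d.png

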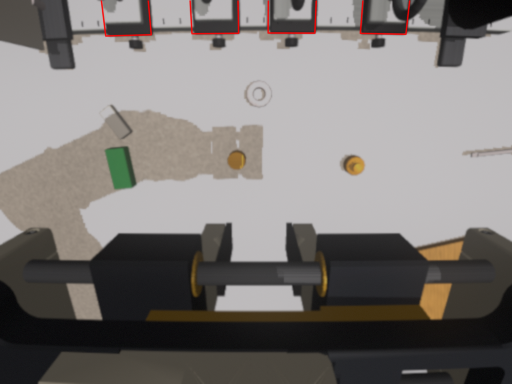

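```bash
python3 - <<'E'
from h import *
m=r.camera_model("top"); g=cv2.imread("pics/top9.png",0).astype(float)
def prof(p,o,th=60):
    b=p>th; e=np.where(b[1:]!=b[:-1])[0]; return [round(o+i+(th-p[i])/(p[i+1]-p[i]),2) for i in e]
for i,(u0,uc,vr) in enumerate(((180,200,168),(222,244,168),(259,281,168),(303,314,168))):
    c=g[140:180,uc-2:uc+2].mean(1); rr=g[165:168,u0:u0+32].mean(0)
    v=prof(c,140); u=prof(rr,u0); print(i,"v",v,"u",u)
    try:
        X=back(m,[[uc,v[1]],[uc,v[2]]],.055)[:,0]; Y=back(m,[[u[1],166],[u[2],166]],.055)[:,1]
        Xr=back(m,[[uc,v[0]],[uc,v[3]]],.045)[:,0]; Yr=back(m,[[u[0],166],[u[3],166]],.045)[:,1]
        print(" foot",X.mean().round(4),Y.mean().round(4),"size",np.ptp(X).round(3),np.ptp(Y).round(3)," rider",Xr.mean().round(4),Yr.mean().round(4),np.ptp(Xr).round(3),np.ptp(Yr).round(3))
    except Exception as e: print(e)
E
```

```text
0 v [np.float64(144.78), np.float64(146.36), np.float64(168.47), np.float64(172.82)] u [np.float64(184.3), np.float64(185.37), np.float64(203.62), np.float64(206.32)]
 foot 0.6223 0.1254 size 0.054 0.043  rider 0.621 0.1246 0.069 0.053
1 v [np.float64(144.37), np.float64(145.46), np.float64(167.45), np.float64(172.45)] u [np.float64(227.2), np.float64(228.67), np.float64(246.61), np.float64(248.88)]
 foot 0.6258 0.023 size 0.053 0.043  rider 0.6232 0.0222 0.069 0.052
2 v [np.float64(143.78), np.float64(145.22), np.float64(167.19), np.float64(171.66)] u [np.float64(263.73), np.float64(265.56), np.float64(283.5), np.float64(285.56)]
 foot 0.6275 -0.0648 size 0.054 0.043  rider 0.6259 -0.0657 0.069 0.053
3 v [np.float64(143.56), np.float64(145.62), np.float64(167.14), np.float64(171.53)] u [np.float64(308.3), np.float64(310.54), np.float64(320.27), np.float64(324.48), np.float64(328.28), np.float64(330.06)]
 foot 0.6281 -0.1624 size 0.053 0.023  rider 0.6274 -0.1665 0.069 0.039
```

```bash
python3 -c "
from h import *
s=r.get_state(); print(s['time_s'],s['contact_force']); print(r.close_job())"
```

```text
25.8 [ 0.1932001   0.24521115 -0.16380339]
the job is handed in; nothing more can be done
None
```

All four lens mounts are standing on their riders, with the 72, 60, 48 and 36 mm lenses in that order from the lamp to the screen. I handed the job in at 25.8 s; it reports no verdict.

- **Position:** the last top picture puts the 60, 48 and 36 mm feet within about 3 mm of their rider centres, against the 12 mm allowed. The 72 mm ring hid part of its foot. Across the bench that foot measured within 1 mm. The automatic value along the bench was not valid, but its outer edges in the picture lie evenly inside the rider's.
- **Upright and facing along the bench:** the pictures show all four mounts upright. The tool held each within about 0.5° of the bench direction at release.
- **Force:** the most measured while setting a mount down was about 22 N. At hand-in the gripper was open and clear of everything, with no measurable contact.

The top and fixed scene cameras disagreed by 7–8 mm on the riders' position across the bench. I aimed between the two, and the wrist camera agreed with that to about 1–2 pixels. No check at the end failed.

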